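# Lower the bell on the crank lift

## Task

The bell's tray is up on the little crank lift, held by the sprung pawl in the ratchet wheel. Flick the pawl's thumb lever over to release, wind the crank on a touch so the trapped pawl springs clear, then ease the crank back, never letting it run away, until the tray sits gently on its rubber stop; let go with the lever still on release and leave everything else alone.

Things in the scene. Friction and masses are not known exactly. Their poses are not given: they have to be found in the camera images.
- lift: Crank lift's fixed frame; origin at table level on the drum's vertical axis, z up, x away from the robot at yaw 0 (varies 0.3 rad), y left. On a grey housing, top 50 mm up: drum with 20-tooth steel ratchet wheel (92 mm across, 54-66 mm up), crank arm above (top 119 mm up); pawl and thumb lever at the +y side. At y -190 mm a 30 x 36 mm mast, 292 mm high, carries the tray on its +x side
- crank_handle (a point): Middle of the upright dark wood crank handle: a free-turning round sleeve, 22 mm diameter, lower end 121 mm, top 177 mm above the table (this point at 151 mm), circling the drum axis at a radius of 60 mm
- drum (a joint): Turn of drum and crank, rad; grows clockwise from above (winds on, tray up 50 mm per rad), limit 3.5. In the lift's frame the handle lies at angle 1.23 - drum rad from +x towards +y. Starts between about 2.0 and 3.0. The tray's weight always pulls it back (anticlockwise), 5 to 10 N at the handle; with the pawl off and nobody holding, it runs away
- thumb_tab (a point): Point on the upright steel tab ending the thumb lever: 7 mm thick (the way it moves), 18 mm wide, 59 to 104 mm above the table (this point at 89 mm). The lever turns on a vertical pin at x -35, y 62 mm of the lift frame; the tab is 75 mm from the pin, towards +y with the lever at 0, and moves about 42 mm towards -x to release
- lever (a joint): Turn of the thumb lever about its pin in rad: 0 = hold, 0.6 = release, at a hard end stop; grows anticlockwise seen from above. About 3 to 4 N at the tab moves it, and it stays where left. Fully over means beyond 0.48
- pawl (a joint): Turn of the pawl relative to the thumb lever, rad, same sense. A spring joins them, resting at -0.15. Lever flicked over but pawl trapped under the loaded tooth: about -0.6; sprung clear: about -0.15. It springs out, and stays out, once the drum is wound on some 0.05 to 0.15 rad
- tray (a joint): Height of the tray in m, 0.05 x drum. The tray is a 110 mm square wooden plate, 8 mm thick, its underside 30 mm plus this value above the table, with a stainless steel bell fixed on it. Loaded weight 0.7 to 1.2 kg
- stop: Screw-adjusted stop under the tray's middle (x 85, y -190 mm in the lift frame), a post with a 30 mm rubber top; origin at table level, fixed. How far its top is screwed up is not measured and differs each time: the tray comes to rest on it at a tray value anywhere from 0 to 0.030 m (drum 0 to 0.6). Feel for it: the pull of the load on the crank fades away and turns into resistance
- block: Loose bamboo yoga block 230 x 120 x 75 mm, origin under its centre; leave alone
- vase: Loose black ceramic vase, 80 mm diameter, 160 mm tall, origin under its centre; leave alone
- flask: Loose aluminium flask, 66 mm diameter, 210 mm tall, origin under its centre; leave alone
- cup: Loose white cup, 76 mm diameter, 75 mm tall, origin under its centre; leave alone
- candle: Loose amber candle jar, 64 mm diameter, 60 mm tall, origin under its centre; leave alone
- bowl: Loose copper bowl, 110 mm diameter, 50 mm tall, origin under its centre; leave alone

How it is judged (in metres and radians):
On the way, in this order (a step that is already met when the one before it is completed fails the run):
1. the thumb lever is flicked over to release (beyond 0.48 rad), the tray still up (value of joint lever above 0.48 rad and value of joint tray above 0.08 m), for 0.1 s.
2. the pawl has sprung clear of the wheel, the tray still up (value of joint pawl above -0.25 rad and value of joint lever above 0.45 rad and value of joint tray above 0.08 m), for 0.1 s.
At the end, for the whole second after the job is handed in: The tray rests with its weight (over 2 N) on the rubber stop, tray value below 0.035 m, the drum still (under 0.1 rad/s), the lever still at release (beyond 0.45 rad) and the pawl clear of the wheel (pawl above -0.25 rad) (contact force between tray and stop above 2 N and value of joint tray below 0.035 m and velocity of joint drum between -0.1 and 0.1 rad/s and value of joint lever above 0.45 rad and value of joint pawl above -0.25 rad); the robot touches nothing.
It fails at once if the drum runs away: it turns back faster than 2 rad/s (velocity of joint drum below -2 rad/s).
It fails at once if the drum is forced back against the engaged pawl (over 70 N at the tooth) (contact force between pawl and drum above 70 N).
It fails at once if the thumb lever is forced (over 25 N from the robot) (contact force between lever and the arm above 25 N).
It fails at once if the tray is driven onto its stop with more than 35 N (contact force between tray and stop above 35 N).
It fails at once if the block, vase, flask, cup, candle jar or bowl is moved more than 20 mm (distance of any of block, vase, flask, cup, candle, bowl from where it was at the start of the episode above 0.02 m).
It also fails if it takes over 72 s, if anything falls off the work surface, if the arm or the gripper's body presses on something with over 40 N, if the wrist force passes 120 N, or if a joint passes its speed limit or range.

## Robot

A 6-joint arm with a two-finger parallel gripper is mounted at the origin on the work surface. World frame = base frame: x ahead of the robot, y to its left, z up, the work surface at z = 0. Lengths are in mm, angles in rad, forces in N, time in s.
With the tool pointing down it reaches from about 275 to 850 mm from the base axis. Payload 5.2 kg.
Tool frame: the origin (TCP) lies at the very end of the fingers, on their centre line; the grasp point (between the pads) lies 19 mm behind it; x points along the fingers, y is the direction in which the jaws open and shut, and the axes are right-handed (so a half turn about x gives the same grasp; the last joint's range is limited). The gripper opens to 85 mm and grips with 20 to 120 N. Pads are 22 mm wide; open, the fingers measure 114 mm over their backs; the gripper's body (76 mm by 85 mm) begins 54 mm behind the grasp point. The pads swing forward as they close: fully open they stand 13 mm farther back than shut.
Start: joints at [1.03, 0.259, 1.535, -0, 1.348, -0.203], TCP at [182.255, 518.93, 198.61] pointing down, gripper open.
Joint ranges: [-3.14, 3.14], [-0.91, 2.08], [0.19, 2.58], [-1.22, 4.36], [0.22, 2.71], [-3.12, 3.12]. Speed limits (rad/s): [2.57, 2.57, 3.14, 3.14, 3.14, 3.14].

## Interface

Orientations are given as a rotation vector (axis times angle).
In Python, from workcell import bot gives the robot as it stands. The module is installed in compiled form; this text tells all that it offers. Calls block until the motion is done:
- bot.move_ptp(position, orientation): joint-space move of the TCP to a pose.
- bot.line_to(position, v=150, ori=None): straight line of the TCP; ori=None keeps the orientation; v is the mean speed in mm/s.
- bot.set_joints(angles): joint-space move.
- bot.move_gripper(opening, grasp_force=None): opening from 0.0 (shut) to 1.0 (fully open); grasp_force is the grip in N (None keeps the last); returns when the fingers have stopped.
- bot.sleep(seconds).
- bot.solve_ik(position, orientation): joint angles nearest the present ones, or None.
- bot.snapshot(name): name is "scene" or "top"; returns the picture (400x640x3 uint8, blue, green, red); there is no depth.
- bot.get_calibration(name): a dict with "fx", "fy", "cx", "cy" (pixels), "pose" (4x4, takes a point from camera to world coordinates). Camera axes: x right, y up, looking along -z (the intrinsics and any distortion apply to the point x, -y, -z); pixel columns grow to the right and rows downward; lengths in mm; the calibration is good to about 2 mm. A picture is of the moment at which its call begins. get_calibration takes no time and is no camera call.
A pose or a line that the arm cannot do raises bot.PlanningError and nothing moves.
- bot.finish_job(): hands the job in, once; it reports no verdict.
Readings, each from a call of its own:
- bot.get_time_s(): time.
- bot.get_joints(): joint angles.
- bot.get_qd(): joint speeds.
- bot.get_effort(): joint torques, N m.
- bot.get_tool_pos(): TCP position.
- bot.get_orientation(): TCP orientation.
- bot.get_ft_force(): force on the tool from outside, world axes, zero at the start.
- bot.get_torque(): the same for the moment, N m.
- bot.get_grip_width(): opening from 0.0 (shut) to 1.0 (fully open).
Only numpy, scipy, OpenCV 4.12 (cv2) and the standard library are available. Lean on these libraries where they do the work, as an engineer would, in place of code of your own. Each camera call takes 0.05 s, during which the arm holds its last target.

## Working session

There is one attempt and no reset: what is moved stays moved. The work goes in short steps, each a Python script; the robot and the scene stay as the last script left them, time stands still between calls to the robot, and variables do not carry over. Pictures are saved under pics/ and viewed, and the job is handed in when it is done.

```bash
mkdir -p pics; ls; python3 - <<'E'
from workcell import bot
import cv2
for n in("scene","top"):
    im=bot.snapshot(n);cv2.imwrite(f"pics/{n}0.png",im)
    print(bot.get_calibration(n))
print(bot.get_time_s(),bot.get_orientation(),bot.get_tool_pos(),bot.get_ft_force())
E
```

```text
pics
{'fx': 439.79771414042085, 'fy': 439.79771414042085, 'cx': 325.8501996335337, 'cy': 194.29514876235402, 'pose': array([[ 6.12618336e-01, -5.02980871e-01,  6.09679438e-01,
         1.27918449e+03],
       [ 7.90378866e-01,  3.90004668e-01, -4.72437940e-01,
        -5.73765086e+02],
       [-1.50579841e-04,  7.71301888e-01,  6.36469461e-01,
         8.76487138e+02],
       [ 0.00000000e+00,  0.00000000e+00,  0.00000000e+00,
         1.00000000e+00]])}
{'fx': 428.68527581641655, 'fy': 428.68527581641655, 'cx': 318.7656840687643, 'cy': 194.503598482287, 'pose': array([[-4.24471579e-03,  9.87582198e-01, -1.57045802e-01,
         3.61790603e+02],
       [-9.99984001e-01, -4.77921838e-03, -3.02601601e-03,
        -5.02597436e+00],
       [-3.73899573e-03,  1.57030445e-01,  9.87586684e-01,
         1.35241615e+03],
       [ 0.00000000e+00,  0.00000000e+00,  0.00000000e+00,
         1.00000000e+00]])}
0.1 [ 0.2638704   1.55512008 -0.26632758] [181.97518918 518.47199005 197.85557502] [-0.91096518 -0.12927001  1.04396811]
```

View pics/scene0.png

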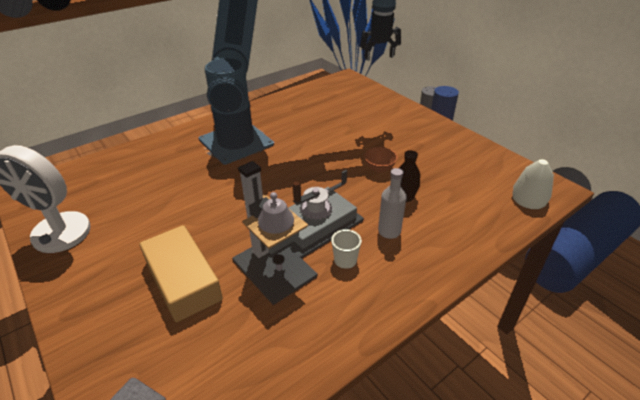

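View pics/top0.png

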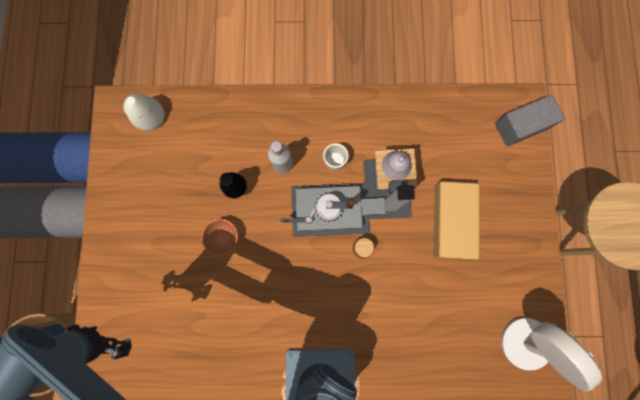

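```bash
python3 - <<'E'
import cv2
t=cv2.imread("pics/top0.png")[140:260,265:425]
cv2.imwrite("pics/t_crop.png",cv2.resize(t,None,fx=5,fy=5,interpolation=cv2.INTER_CUBIC))
t=cv2.imread("pics/scene0.png")[130:310,220:420]
cv2.imwrite("pics/s_crop.png",cv2.resize(t,None,fx=3.3,fy=3.3,interpolation=cv2.INTER_CUBIC))
E
```

```text
(no output)
```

View pics/t_crop.png

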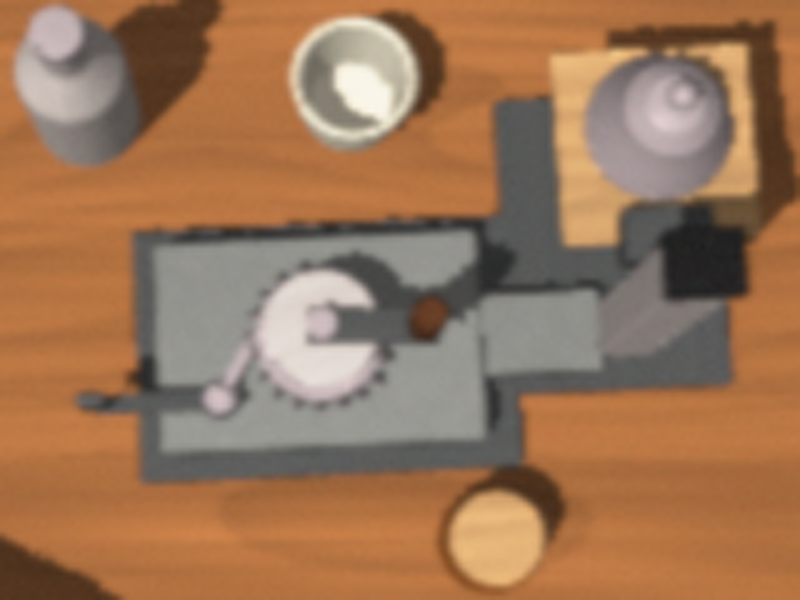

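View pics/s_crop.png

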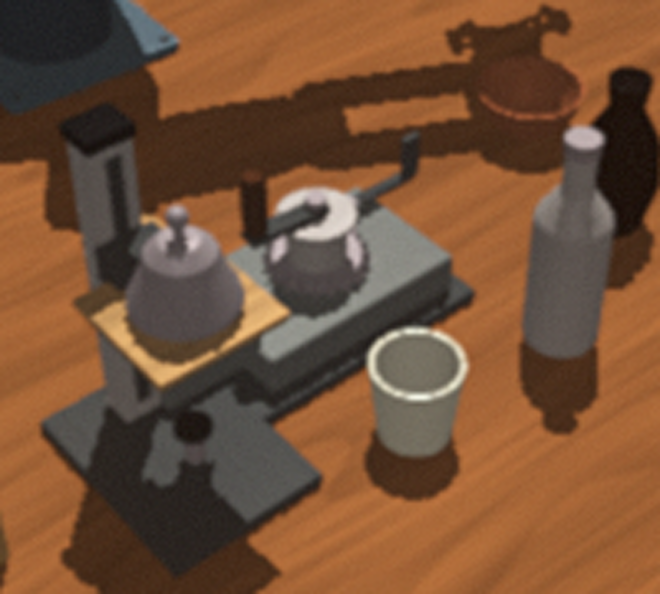

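```bash
cat > h.py <<'E'
import numpy as np
from workcell import bot
from scipy.optimize import least_squares
def proj(n,p):
    c=bot.get_calibration(n);T=c["pose"]
    q=np.linalg.inv(T)@np.r_[p,1]
    return np.array([c["cx"]+c["fx"]*q[0]/-q[2],c["cy"]-c["fy"]*q[1]/-q[2]])
def tri(uvt,uvs):
    r=least_squares(lambda p:np.r_[proj("top",p)-uvt,proj("scene",p)-uvs],[400,0,100]);return r.x,np.abs(r.fun).max()
def onz(n,uv,z):
    r=least_squares(lambda p:proj(n,np.r_[p,z])-uv,[400,0]);return r.x
T=lambda a,b:np.array([265+a/5-.4,140+b/5-.4])
S=lambda a,b:np.array([220+a/3.3-.35,130+b/3.3-.35])
E
python3 - <<'E'
from h import *
H=(T(430,311),S(254,177));U=(T(322,321),S(317,205));B=(T(93,400),S(411,137));M=(T(707,248),S(98,130))
for n,(t,s) in dict(handle=H,hub=U,tab=B,mast=M).items():
    print(n,tri(t,s))
print("handle z177",onz("top",H[0],177),onz("scene",H[1],177))
print("tab z104",onz("top",B[0],104),onz("scene",B[1],104))
def f(x):
    o=x[:2];c,s=np.cos(x[2]),np.sin(x[2]);R=np.array([[c,-s],[s,c]])
    a=1.23-x[3]
    P=lambda l,z:np.r_[o+R@np.array(l),z]
    e=[]
    for (t,s),p in ((H,P([60*np.cos(a),60*np.sin(a)],177)),(U,P([0,0],x[4])),(B,P([-35,137],104))):
        e+=[proj("top",p)-t,proj("scene",p)-s]
    return np.concatenate(e)
r=least_squares(f,[420,0,0,2.5,125],x_scale=[10,10,.1,.1,10]);print(r.x,r.fun.round(1))
E
```

```text
handle (array([528.32247854, -88.37693714, 178.02795197]), np.float64(0.4013687360296103))
hub (array([530.67216637, -29.82246321, 122.08216956]), np.float64(0.369240832266712))
tab (array([487.7906263 , 104.85141126, 105.10956785]), np.float64(0.7888488373270661))
mast (array([ 542.94001683, -220.6989412 ,  291.39304775]), np.float64(0.007619627081197677))
handle z177 [527.82782765 -89.45791785] [527.74870625 -86.77385248]
tab z104 [486.55112161 103.05526576] [487.68418737 107.98933443]
[ 5.30619884e+02 -2.91165823e+01  6.06740683e-02  2.90154451e+00
  1.21748213e+02] [-0.1 -0.1 -0.6  0.4 -0.6 -0.2 -0.2  0.  -0.8 -0.3 -0.7  0.3]
```

```bash
python3 - <<'E'
from h import *
for n,uv,z in (("vase",(233,184),160),("flask",(277,147),210),("cup",(335,156),75),("bowl",(221,236),50),("candle",(364,246),60)):
    print(n,onz("top",np.array(uv),z).round())
from scipy.spatial.transform import Rotation as Ro
print(Ro.from_rotvec(bot.get_orientation()).as_matrix().round(2))
def ori(yaw,sg=1):
    y=np.array([-np.sin(yaw),np.cos(yaw),0])*sg;x=np.array([0,0,-1.]);z=np.cross(x,y)
    return Ro.from_matrix(np.c_[x,y,z]).as_rotvec()
for sg in(1,-1):
  for yaw in (0.06,0.06+np.pi/2):
    for p in ((505,105,260),(505,105,78),(528,-89,132),(590,-29,132),(548,30,132)):
        print(sg,yaw,p,bot.solve_ik(p,ori(yaw,sg)))
E
```

```text
vase [583. 241.]
flask [676. 113.]
cup [684. -51.]
bowl [443. 296.]
candle [ 411. -136.]
[[-0.    0.33  0.94]
 [-0.    0.94 -0.33]
 [-1.   -0.   -0.  ]]
1 0.06 (505, 105, 260) [-0.01149915  0.16154339  1.50883149  0.          1.47121778 -1.64229548]
1 0.06 (505, 105, 78) [-1.14991485e-02  3.13922266e-01  1.78046987e+00 -4.44089210e-16
  1.04720051e+00 -1.64229548e+00]
1 0.06 (528, -89, 132) [-0.37542621  0.28739241  1.66716377  0.          1.18703647 -2.00622253]
1 0.06 (590, -29, 132) [-0.23780083  0.38119585  1.52974468  0.          1.23065213 -1.86859716]
1 0.06 (548, 30, 132) [-0.14859477  0.31013545  1.63484062  0.          1.19661658 -1.7793911 ]
1 1.6307963267948966 (505, 105, 260) [-1.14991485e-02  1.61543387e-01  1.50883149e+00 -4.44089210e-16
  1.47121778e+00  3.07009351e+00]
1 1.6307963267948966 (505, 105, 78) [-1.14991485e-02  3.13922266e-01  1.78046987e+00 -4.44089210e-16
  1.04720051e+00  3.07009351e+00]
1 1.6307963267948966 (528, -89, 132) [-3.75426208e-01  2.87392411e-01  1.66716377e+00 -4.44089210e-16
  1.18703647e+00  2.70616645e+00]
1 1.6307963267948966 (590, -29, 
[... 709 characters left out ...]
1658  1.36220156]
-1 1.6307963267948966 (505, 105, 260) [-1.14991485e-02  1.61543387e-01  1.50883149e+00 -4.44089210e-16
  1.47121778e+00 -7.14991485e-02]
-1 1.6307963267948966 (505, 105, 78) [-1.14991485e-02  3.13922266e-01  1.78046987e+00 -4.44089210e-16
  1.04720051e+00 -7.14991485e-02]
-1 1.6307963267948966 (528, -89, 132) [-3.75426208e-01  2.87392411e-01  1.66716377e+00 -4.44089210e-16
  1.18703647e+00 -4.35426208e-01]
-1 1.6307963267948966 (590, -29, 132) [-2.37800834e-01  3.81195850e-01  1.52974468e+00 -4.44089210e-16
  1.23065213e+00 -2.97800834e-01]
-1 1.6307963267948966 (548, 30, 132) [-1.48594770e-01  3.10135451e-01  1.63484062e+00 -4.44089210e-16
  1.19661658e+00 -2.08594770e-01]
```

```bash
cat >> h.py <<'E'
from scipy.spatial.transform import Rotation as Ro
O=np.array([530.62,-29.12]);YAW=0.0607
c_,s_=np.cos(YAW),np.sin(YAW);RL=np.array([[c_,-s_],[s_,c_]])
def W(l,z): return np.r_[O+RL@np.array(l),z]
def ori(yaw,sg=-1):
    y=np.array([-np.sin(yaw),np.cos(yaw),0])*sg;x=np.array([0,0,-1.]);z=np.cross(x,y)
    return Ro.from_matrix(np.c_[x,y,z]).as_rotvec()
def jaw(th): return ori(YAW+th+np.pi/2)   # jaws along lift x turned by th
def ft(n=4):
    return np.mean([bot.get_ft_force() for _ in range(n)],0)
def tabpose(th,half,z,extra=0):
    c=np.array([-35-75*np.sin(th),62+75*np.cos(th)]);t=np.array([-np.cos(th),-np.sin(th)])
    return W(c+t*(half-3.5+extra),z)
E
python3 - <<'E'
from h import *
import cv2
t0=bot.get_time_s()
bot.move_gripper(0.5,40)
print(bot.get_grip_width(),bot.get_time_s())
bot.move_ptp(W([-35,137],230),jaw(0));print(bot.get_time_s(),bot.get_tool_pos())
bot.line_to(W([-35,137],130),v=150)
cv2.imwrite("pics/t1.png",cv2.resize(bot.snapshot("top")[140:260,225:385],None,fx=5,fy=5))
cv2.imwrite("pics/s1.png",cv2.resize(bot.snapshot("scene")[130:250,260:420],None,fx=5,fy=5))
print(bot.get_time_s(),bot.get_tool_pos(),ft())
E
```

```text
0.49688958829455576 0.5917
2.4583 [487.11288826 106.35937503 229.96593816]
3.375 [488.31443377 105.65024305 131.16595384] [-0.46132662 -0.09100878  0.31410455]
```

View pics/s1.png

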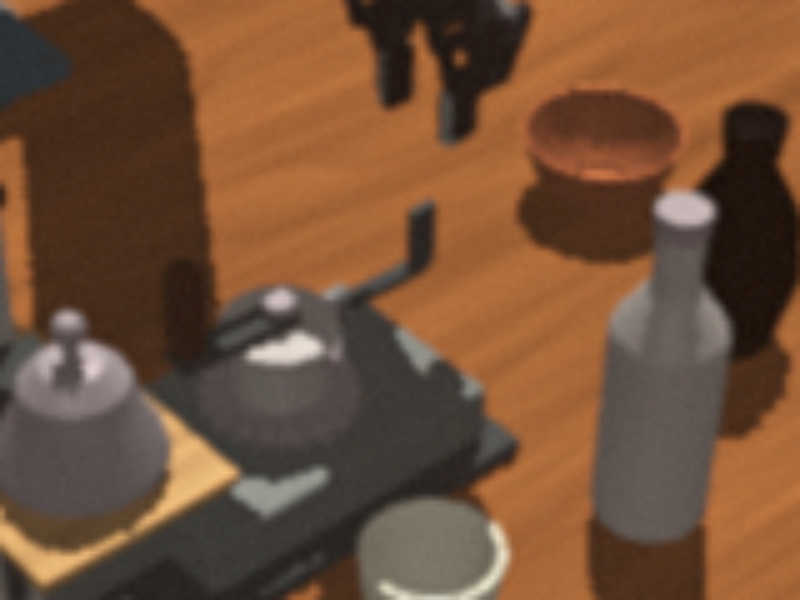

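View pics/t1.png

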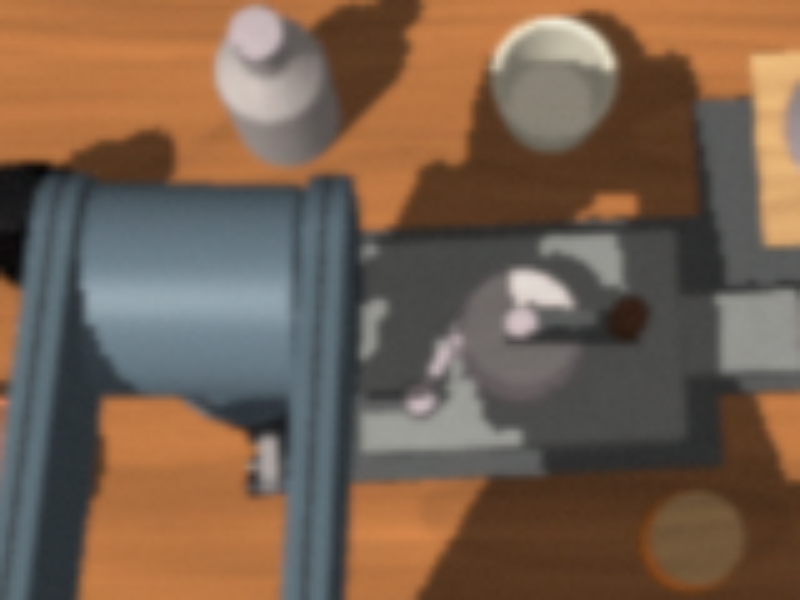

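```bash
python3 - <<'E'
from h import *
print(proj("scene",np.array([488.3,105.6,131.])))
bot.line_to(W([-35,137],70),v=80); bot.sleep(.1)
b=ft();print("base",b,bot.get_tool_pos())
half=.497*85/2
def F(th):
    f=ft(2)-b; t=RL@np.array([-np.cos(th),-np.sin(th)]); return -f[:2]@t, f
hist=[]
for k in range(1,20):   # close gap
    e=-(half-3.5)+k*1.5
    if e>0: e=0
    bot.line_to(tabpose(0,half,70,e),v=40); f,_=F(0)
    if f>2: print("contact at extra",e,f);break
    if e==0: break
print(e,f)
th=0.
while th<0.64:
    th+=0.03 if th<0.45 else 0.01
    bot.line_to(tabpose(th,half,70,e),v=30,ori=jaw(th)); f,v=F(th); hist.append((round(th,2),round(f,1)))
    if f>11: break
print(hist,v)
bot.sleep(.15);print(F(th),bot.get_tool_pos(),bot.get_time_s())
E
```

```text
[343.94219807 164.08554023]
base [ 0.0469896  -0.30602318 -0.27381644] [487.94851736 105.49352757  70.60877152]
0 -1.1712631531318558
[(0.03, np.float64(-0.0)), (0.06, np.float64(-0.1)), (0.09, np.float64(0.1)), (0.12, np.float64(-0.4)), (0.15, np.float64(0.1)), (0.18, np.float64(0.2)), (0.21, np.float64(-1.3)), (0.24, np.float64(-0.1)), (0.27, np.float64(0.8)), (0.3, np.float64(-0.1)), (0.33, np.float64(-0.3)), (0.36, np.float64(0.1)), (0.39, np.float64(-0.0)), (0.42, np.float64(0.5)), (0.45, np.float64(-0.3)), (0.46, np.float64(-0.7)), (0.47, np.float64(0.4)), (0.48, np.float64(-0.0)), (0.49, np.float64(1.0)), (0.5, np.float64(-0.4)), (0.51, np.float64(-0.5)), (0.52, np.float64(0.0)), (0.53, np.float64(0.3)), (0.54, np.float64(0.4)), (0.55, np.float64(0.1)), (0.56, np.float64(0.6)), (0.57, np.float64(0.6)), (0.58, np.float64(0.1)), (0.59, np.float64(0.9)), (0.6, np.float64(0.6)), (0.61, np.float64(0.3)), (0.62, np.float64(0.2)), (0.63, np.float64(-0.1)), (0.64, np.float64(0.2))] [0.04927687 0.18435172 1.24884273]
(np.float64(0.594018224423105), array([-0.10477155,  1.04552401,  0.07209129])) [430.10730146  76.61207694  70.01505706] 16.025
```

```bash
python3 - <<'E'
from h import *
import cv2
cv2.imwrite("pics/s2.png",cv2.resize(bot.snapshot("scene")[130:250,260:420],None,fx=5,fy=5))
cv2.imwrite("pics/t2.png",cv2.resize(bot.snapshot("top")[140:260,225:385],None,fx=5,fy=5))
E
```

```text
(no output)
```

View pics/s2.png

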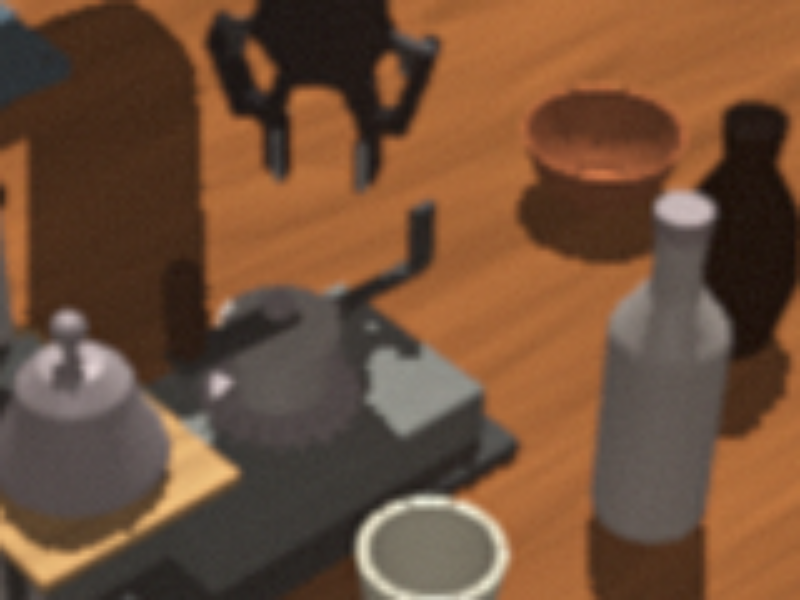

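View pics/t2.png

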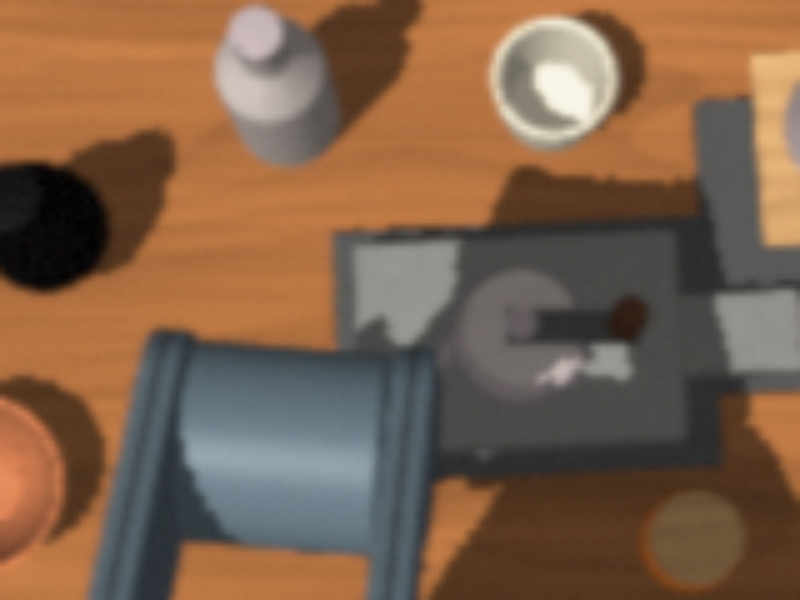

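```bash
python3 - <<'E'
from h import *
import cv2
for z in (70,80,100): print(z,proj("scene",np.array([430.1,76.6,z])))
print(proj("scene",np.array([182.,518.5,197.9])),proj("scene",np.array([182.,518.5,211])),proj("top",np.array([182.,518.5,197.9])))
# base check
print(proj("scene",np.array([0,0,0.])),proj("top",np.array([0,0,0.])))
cv2.imwrite("pics/s0g.png",cv2.resize(cv2.imread("pics/scene0.png")[0:100,320:440],None,fx=6,fy=6))
cv2.imwrite("pics/t0g.png",cv2.resize(cv2.imread("pics/top0.png")[300:400,50:170],None,fx=6,fy=6))
print(bot.get_joints(),bot.get_grip_width())
E
```

```text
70 [323.87556968 175.01258296]
80 [323.86563613 172.37350735]
100 [323.84548145 167.01895656]
[377.87167273  70.67973766] [378.14078616  67.27635271] [119.17888424 333.6168097 ]
[235.63142639 142.04373356] [319.29079708 385.47472335]
[-8.01289566e-02  1.95832158e-01  1.97123579e+00  3.57926598e-05
  9.74506612e-01 -7.80795454e-01] 0.5001301771111258
```

View pics/s0g.png

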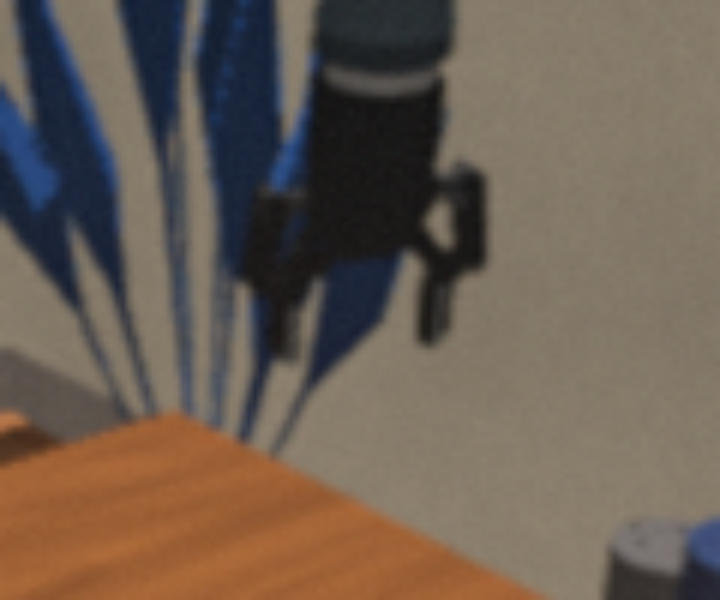

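View pics/t0g.png

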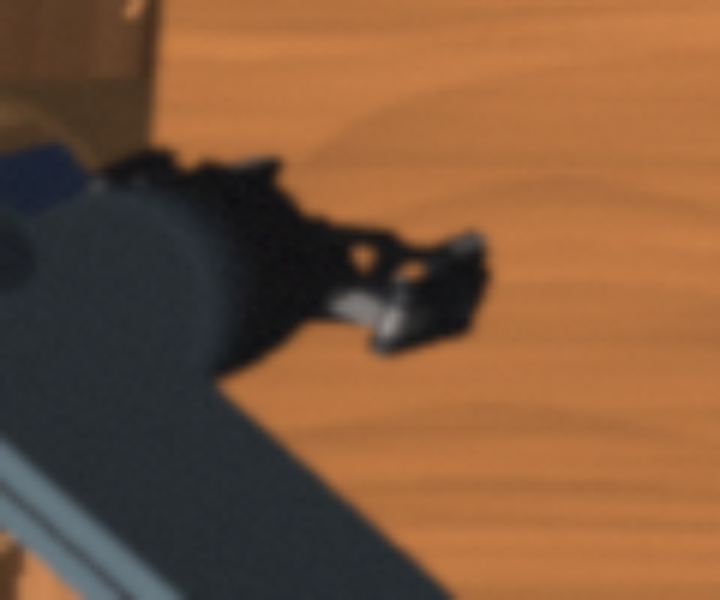

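```bash
python3 - <<'E'
from h import *
t0=bot.get_time_s()
bot.line_to((405,140,70),v=150)
bot.line_to((405,140,8),v=100)
bot.sleep(.1);b=ft();print(b,bot.get_tool_pos())
z=8.
try:
  while z>-45:
    z-=2; bot.line_to((405,140,z),v=40); f=ft(3)-b
    if abs(f[2])>5: break
except bot.PlanningError as e: print("plan",e)
print(z,f,bot.get_tool_pos(),bot.get_time_s())
import cv2
cv2.imwrite("pics/s3.png",cv2.resize(bot.snapshot("scene")[110:230,260:420],None,fx=5,fy=5))
bot.line_to((405,140,40),v=150)
print(bot.get_time_s())
E
```

```text
[-0.29907586  0.40618843 -0.12968809] [405.73372741 139.93483666   8.60449951]
-36.0 [-4.84184327 -1.96029209 20.80631874] [405.16594178 140.04521421 -34.62979711] 23.1
23.8083
```

View pics/s3.png

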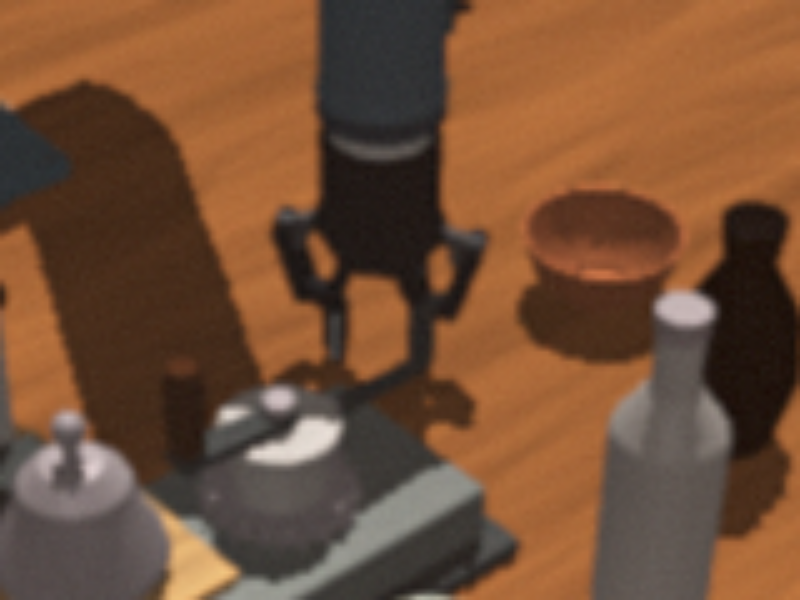

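```bash
python3 - <<'E'
from h import *
import cv2
half=.5*85/2
bot.line_to((405,140,90),v=200)
p=W([-35-5,137],90); bot.line_to(p,v=200,ori=jaw(0))
p[2]=34; bot.line_to(p,v=120); bot.sleep(.1)
b=ft();print("base",b,bot.get_tool_pos(),bot.get_time_s())
def F(th):
    f=ft(3)-b; t=RL@np.array([-np.cos(th),-np.sin(th)]); return -f[:2]@t, f
bot.line_to(tabpose(0,half,34,-2),v=60);print(F(0))
hist=[];th=0.
while th<0.66:
    th+=0.06 if th<0.45 else 0.02
    bot.line_to(tabpose(th,half,34,0),v=30,ori=jaw(th)); f,v=F(th); hist.append((round(th,2),round(f,1)))
    if f>9: break
print(hist,v,bot.get_tool_pos(),bot.get_time_s())
cv2.imwrite("pics/s4.png",cv2.resize(bot.snapshot("scene")[110:230,260:420],None,fx=5,fy=5))
E
```

```text
base [-1.23272324 -0.73315697 -0.20480324] [483.10695604 105.30059975  34.89182552] 25.7167
(np.float64(1.15832171509819), array([1.09973409, 0.99917993, 0.23198741]))
[(0.06, np.float64(2.0)), (0.12, np.float64(2.6)), (0.18, np.float64(2.3)), (0.24, np.float64(2.1)), (0.3, np.float64(3.1)), (0.36, np.float64(2.7)), (0.42, np.float64(2.1)), (0.48, np.float64(2.0)), (0.5, np.float64(4.6)), (0.52, np.float64(3.9)), (0.54, np.float64(3.3)), (0.56, np.float64(3.3)), (0.58, np.float64(4.1)), (0.6, np.float64(5.6)), (0.62, np.float64(12.8))] [ 8.04080078 10.35749729 -4.17136059] [432.43182792  78.84797668  34.08051531] 30.2583
```

View pics/s4.png

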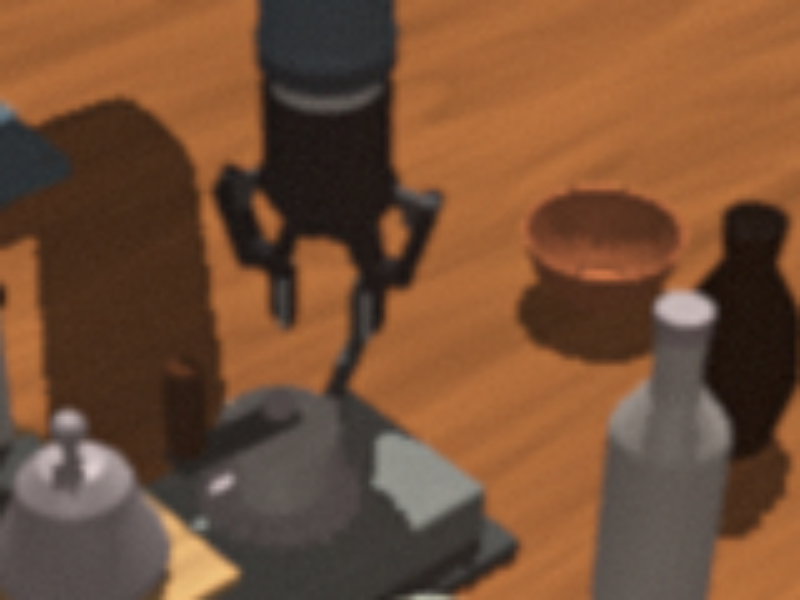

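```bash
cat >> h.py <<'E'
def hp(d,z,dr=0.):
    a=1.23-d; return W([(60+dr)*np.cos(a),(60+dr)*np.sin(a)],z)
def fpol(d,b,n=3):
    """radial, forward(winding-on, clockwise) components of force ON tool"""
    f=ft(n)-b; a=1.23-d
    r=RL@np.array([np.cos(a),np.sin(a)]); cw=RL@np.array([np.sin(a),-np.cos(a)])
    return f[:2]@r,f[:2]@cw,f[2]
E
python3 - <<'E'
from h import *
import cv2
half=21.25
bot.line_to(tabpose(0.6,half,34,-14),v=80)
p=tabpose(0.6,half,165,-14);bot.line_to(p,v=200)
d=2.9015
bot.move_ptp(hp(d,160),jaw(0));print(bot.get_tool_pos(),bot.get_time_s())
cv2.imwrite("pics/s5.png",cv2.resize(bot.snapshot("scene")[110:230,240:400],None,fx=5,fy=5))
cv2.imwrite("pics/t5.png",cv2.resize(bot.snapshot("top")[140:260,265:425],None,fx=5,fy=5))
print(bot.get_time_s())
E
```

```text
[527.10977032 -87.9384273  158.93063699] 32.2583
32.3583
```

View pics/s5.png

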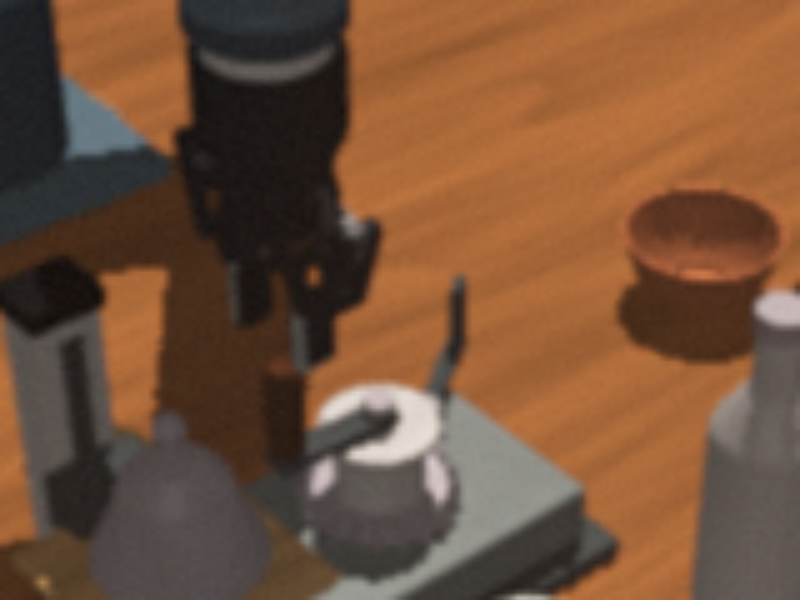

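View pics/t5.png

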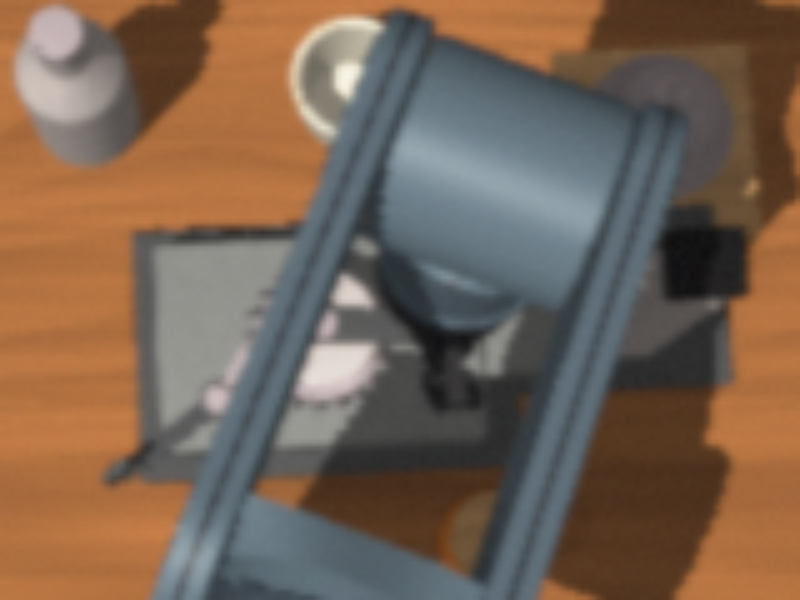

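```bash
python3 - <<'E'
from h import *
import cv2
d=2.9015
b=ft(6)
bot.line_to(hp(d,100),v=120); print("down",fpol(d,b),bot.get_tool_pos())
bot.move_gripper(0.0,50); print("w",bot.get_grip_width(),bot.get_grip_width()*85,fpol(d,b),bot.get_tool_pos(),bot.get_time_s())
np.save("b.npy",b)
for dd in (2.95,3.0,3.05,3.1):
    bot.line_to(hp(dd,100),v=25); print(dd,np.round(fpol(dd,b),1))
q=bot.get_tool_pos();print(q,hp(3.1,100),bot.get_time_s())
cv2.imwrite("pics/s6.png",cv2.resize(bot.snapshot("scene")[110:230,240:400],None,fx=5,fy=5))
cv2.imwrite("pics/t6.png",cv2.resize(bot.snapshot("top")[140:260,265:425],None,fx=5,fy=5))
E
```

```text
down (np.float64(0.5950269699057087), np.float64(0.32930540829221017), np.float64(0.7471450997333)) [528.59992602 -88.7230967  100.61056991]
w 0.2418106584566991 20.553905968819425 (np.float64(0.7881781657356057), np.float64(8.265595315026681), np.float64(7.8011644516481065)) [526.71229341 -89.09930412 101.28375647] 33.325
2.95 [-1.3  1.5  6.9]
3.0 [-0.7 -5.8  4. ]
3.05 [-0.  -5.2  3.2]
3.1 [ 0.2 -6.   3.8]
[519.29556039 -88.57125413 101.3471277 ] [516.44506469 -87.42155409 100.        ] 34.3917
```

View pics/s6.png

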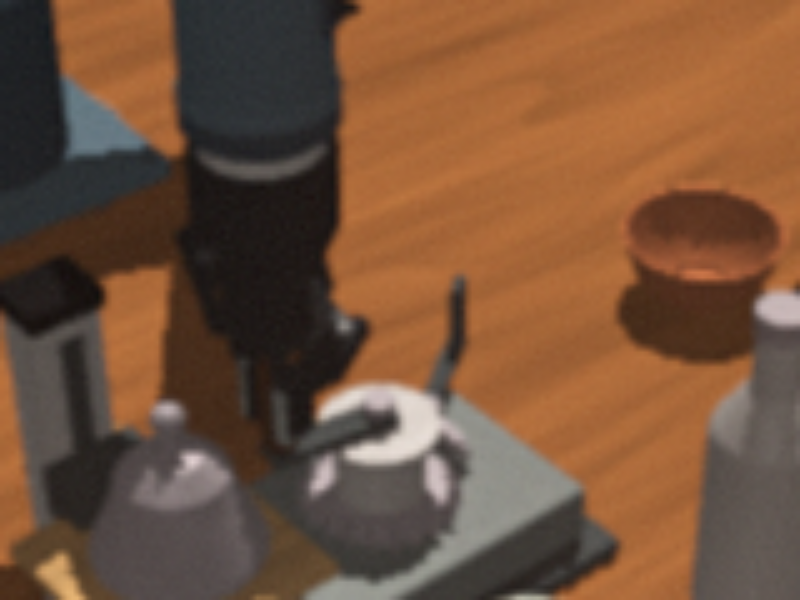

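View pics/t6.png

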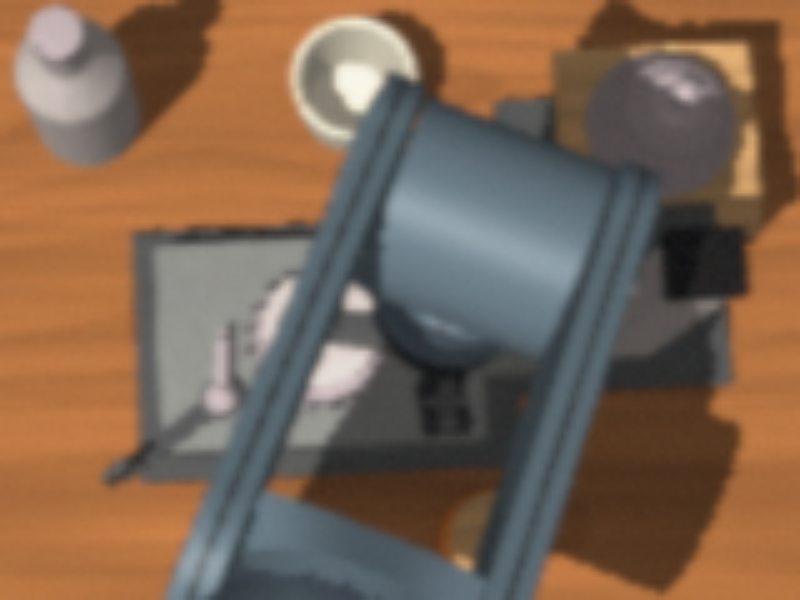

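```bash
python3 - <<'E'
from h import *
b=np.load("b.npy");d=3.05;dr=0.;log=[];ref=None
while d>0.75:
    d-=0.1
    bot.line_to(hp(d,100,dr),v=30); r,c,z=fpol(d,b,2)
    dr=np.clip(dr+np.clip(r*.05,-.5,.5),-4,4)
    q=RL.T@(bot.get_tool_pos()[:2]-O); act=1.23-np.arctan2(q[1],q[0])
    log.append((round(d,2),round(act,2),round(r,1),round(c,1),round(z,1),round(dr,1)))
    if c>5 or abs(r)>30 or abs(z)>30: print("ABORT");break
for l in log: print(*l)
print(bot.get_time_s(),bot.get_grip_width())
E
```

```text
2.95 2.89 -2.5 -6.7 4.8 -0.1
2.85 2.8 -3.0 -7.4 4.9 -0.3
2.75 2.7 -3.6 -6.6 5.8 -0.5
2.65 2.6 -3.9 -6.0 5.2 -0.7
2.55 2.5 -4.9 -6.5 5.9 -0.9
2.45 2.4 -4.4 -6.8 7.0 -1.1
2.35 2.31 -4.6 -7.7 8.2 -1.4
2.25 2.21 -4.1 -6.4 7.9 -1.6
2.15 2.11 -5.1 -6.1 8.3 -1.8
2.05 2.01 -3.5 -6.4 9.2 -2.0
1.95 1.91 -3.9 -6.3 9.6 -2.2
1.85 1.81 -4.9 -6.9 9.8 -2.4
1.75 1.71 -3.9 -7.2 10.5 -2.6
1.65 1.61 -3.9 -7.3 11.3 -2.8
1.55 1.51 -3.5 -7.2 10.3 -3.0
1.45 1.41 -3.4 -7.2 11.3 -3.2
1.35 1.31 -3.0 -6.7 11.1 -3.3
1.25 1.21 -1.8 -7.6 10.9 -3.4
1.15 1.11 -1.2 -6.5 10.6 -3.5
1.05 1.01 -2.7 -7.0 11.1 -3.6
0.95 0.91 -1.1 -7.8 11.6 -3.7
0.85 0.81 -0.2 -6.7 11.7 -3.7
0.75 0.71 0.9 -7.9 11.5 -3.6
42.5167 0.2464626674905845
```

```bash
python3 - <<'E'
from h import *
b=np.load("b.npy");d=.75;dr=-3.6;log=[]
while d>-0.15:
    d-=0.03
    bot.line_to(hp(d,100,dr),v=15); r,c,z=fpol(d,b,6)
    q=RL.T@(bot.get_tool_pos()[:2]-O); act=1.23-np.arctan2(q[1],q[0])
    log.append((round(d,2),round(act,3),round(r,1),round(c,1),round(z,1)))
    if c>0.5 or abs(r)>30 or abs(z)>30: print("STOP");break
bot.sleep(.2);print(np.round(fpol(d,b,8),1))
for l in log: print(*l)
print(bot.get_time_s(),bot.get_grip_width())
E
```

```text
STOP
[1.8 3.6 6.4]
0.72 0.687 1.2 -7.2 11.3
0.69 0.658 0.8 -7.5 11.2
0.66 0.628 1.2 -6.0 11.5
0.63 0.598 1.5 -6.7 10.8
0.6 0.569 1.7 -7.5 11.2
0.57 0.548 2.1 -4.5 10.3
0.54 0.547 1.4 -1.2 8.0
0.51 0.546 2.1 4.3 6.3
44.85 0.24488897210090935
```

```bash
python3 - <<'E'
from h import *
import cv2
b=np.load("b.npy")
bot.line_to(hp(.527,100,-3.2),v=15);print(np.round(fpol(.53,b,8),1),bot.get_tool_pos())
bot.move_gripper(0.55);bot.sleep(.2)
print(bot.get_grip_width(),np.round(fpol(.53,b,8),1),bot.get_tool_pos())
bot.line_to(hp(.546,102,-1),v=20)
p=hp(.546,200,-1);bot.line_to(p,v=120)
print(bot.get_time_s())
bot.move_ptp((330,250,260),jaw(0))
cv2.imwrite("pics/s7.png",cv2.resize(bot.snapshot("scene")[130:310,220:420],None,fx=3.3,fy=3.3))
cv2.imwrite("pics/t7.png",cv2.resize(bot.snapshot("top")[140:260,265:425],None,fx=5,fy=5))
cv2.imwrite("pics/tf.png",bot.snapshot("top"))
print(bot.get_time_s())
E
```

```text
[-1.4  1.3  7.4] [572.79916884   9.75910199 101.29060437]
0.5493465831800355 [-0.9 -0.3 -0.2] [571.47435525  10.21923891  99.78898411]
46.95
48.4083
```

View pics/s7.png

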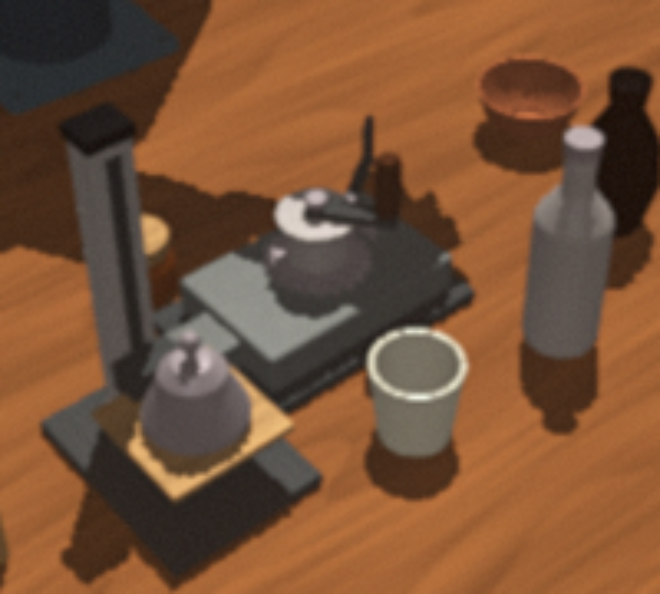

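View pics/t7.png

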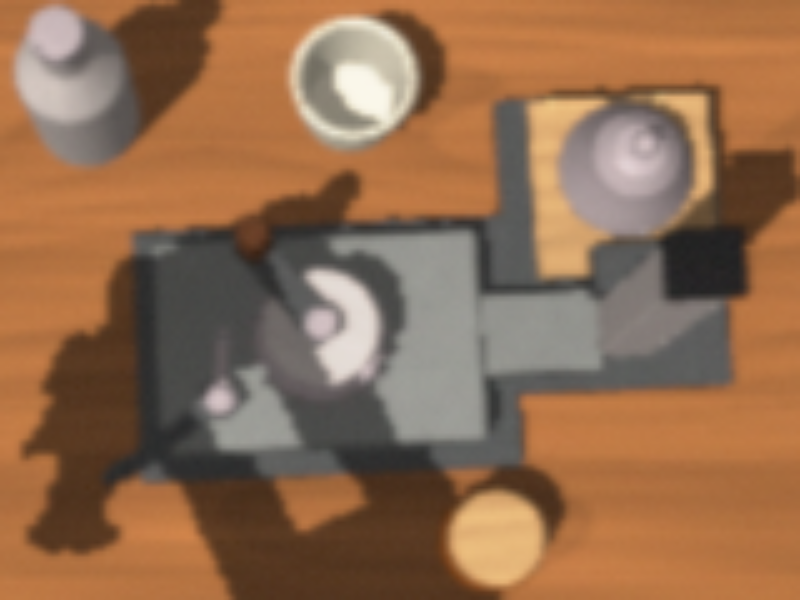

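```bash
python3 - <<'E'
from h import *
p,e=tri(T(254,232),S(388,157));q=RL.T@(p[:2]-O);print(p,e,np.hypot(*q),1.23-np.arctan2(q[1],q[0]),bot.get_ft_force())
bot.finish_job()
E
```

```text
[573.28417214   9.11562884 179.0570041 ] 0.5286182786055633 57.29044333028919 0.5599883460615511 [0.36111715 0.34270011 0.51153352]
the job is handed in; nothing more can be done
```

I flicked the thumb lever over to release, wound the crank on until the pawl sprang clear, then eased the tray down onto its rubber stop. I let go and handed the job in with the clock just past 48 s of the 72 s allowed. The hand-in gave no verdict.

**Lever:** it moved at about 2–5 N and met its end stop at about 0.6 rad. The highest push I read was about 13 N. In the last pictures the tab is still over on the release side.

**Pawl:** I wound the drum on by about 0.15 rad. The picture taken then shows the pawl swung away from the wheel, and the last top picture shows it the same way.

**Lowering:** the pull on the crank stayed steady at about 6–8 N. It faded and turned into resistance at drum about 0.546 rad (tray about 0.027 m). I read at most about 4 N of push at the handle beyond that.

**After letting go:** the handle in the pictures put the drum at about 0.56 rad, so the tray stayed where it settled. The gripper reads about zero force and is well clear. The flask, cup, candle jar and vase look unmoved in the pictures; I did not measure them or check the block again.

**What disagreed:** the real fingertips sit about 34 mm above the reported TCP with the gripper half open. My first pass at the lever went over the tab without touching it. I then touched the table lightly (about 21 N) to measure the offset and corrected for it from there on.

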